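# Gauge the ribbon cores and sort them

### The arm

A 7-joint arm with a two-finger parallel gripper is mounted at the origin on the work surface. World frame = base frame: x ahead of the robot, y to its left, z up, the work surface at z = 0. Lengths are in m, angles in rad, forces in N, time in s.
With the tool pointing down it reaches from about 0.425 to 0.925 m from the base axis. Payload 6.8 kg.
Tool frame: the origin (TCP) lies midway between the tips of the shut fingers; the grasp point (between the pads) lies 19 mm behind it; z points along the fingers, y is the line along which they close (so a half turn about z gives the same grasp; the last joint's range is limited). The gripper opens to 85 mm and grips with 20 to 120 N. Pads are 22 mm wide; open, the fingers measure 114 mm over their backs; the gripper's body (76 mm by 85 mm) begins 54 mm behind the grasp point. The pads swing forward as they close: fully open they stand 13 mm farther back than shut.
Start: joints at [-1.293, 0.477, 0.022, 1.555, -0.011, 1.109, -0.083], TCP at [0.254, 0.625, 0.191] pointing down, gripper open.
Joint ranges: [-2.96, 2.96], [-0.34, 2.1], [-1.41, 1.46], [0.24, 2.44], [-1.37, 4.51], [0.17, 1.92], [-2.96, 2.96]. Speed limits (rad/s): [2.39, 2.39, 3.14, 3.14, 3.14, 3.14, 3.14].

### API

Orientations are given as a rotation vector (axis times angle).
In Python, from bench import r gives the robot as it stands. The module is installed in compiled form; this text tells all that it offers.
- The arm moves only by the tool apply_moves, never from a script. Its argument "rows" is a list of rows, each a list of 6 numbers: the shift along the tool's x, y, z scaled (see below), then the turn, a rotation vector about the tool's x, y, z scaled (see below). A call has 1 to 5 rows; each row is the pose to reach, as a shift and turn from the pose commanded when the call began, along the tool's axes at that moment; what a row does not reach only later rows make up. The controller multiplies each number of a shift by 0.25 m and each number of a turn by 90 degrees. A row lasts 1/8 s, in which the tool goes at most 62.5 mm and 10.7 degrees, less where a joint would pass 70% of its speed; a pose out of reach is approached as far as the arm can. A call with a number of a shift or a turn outside -1 to 1 is refused whole. A call with a gripper value outside its range is refused whole. "claw" is the opening, from 0 (shut) to 1 (fully open), set as the call begins (left out, the last holds). The fingers move at their own pace and stop on an object; "newtons" is the grip in N (left out, the last holds). Time passes only in rows, so rows that repeat a pose let the fingers close. It gives the time, the measured TCP pose, the force, the opening and the grip force at its end, in the units of the state.
- r.get_obs(): the state, without advancing time (a new reading comes with each control period).
- r.grab_frame(name): name is "scene" or "side" or "wrist"; returns a dict with "pixels" (420x560x3 uint8, red, green, blue), "intrinsics" (3x3 intrinsics, pixels), "eye" and "attitude" of the camera in the world. Camera axes: x right, y up, looking along -z (the intrinsics and any distortion apply to the point x, -y, -z); pixel columns grow to the right and rows downward; lengths in m; the calibration is good to about 2 mm. A picture is of the moment at which its call begins. There is no depth.
- r.hand_in(): hands the job in; it is judged then, once.
Trained networks look in a picture, given as the dict that the camera call returned (one of the last four; its "shot" number tells which), for a name from the list of things; names that differ only in an ending like _2 or _b are one class to them, and where a whole thing is asked for, a point or a joint stands for the part that bears it (a point fixed in the world has none). Each returns a list of dicts, best first, with "conf" (0 to 1); they miss things now and then, are a little off and sometimes report something else, mostly with a low value. They report only what shows in the picture. A call takes as long as a camera call. They do not tell look-alikes from the thing itself.
- r.search_frame(picture, thing): "rect" ([left, top, width, height] in pixels, round what is visible of it).
- r.outline_of(picture, thing): "pixels" (420x560 bool, what is visible of it) and "rect" ([left, top, width, height] in pixels, round what is visible of it).
- r.landmark_of(picture, thing): "point" ([column, row] in pixels: a listed point, or the origin of a listed thing).
The state is a dict: "clock": time; "joints": joint angles; "qvel": joint speeds; "tau": joint torques, N m; "tcp_pos": TCP position; "orientation": TCP orientation; "contact_force": force on the tool from outside, world axes, zero at the start; "moment": the same for the moment, N m; "grip_width": finger opening in m; "gripper_force": force on a finger pad.
Only numpy, scipy, OpenCV 4.12 (cv2) and the standard library are available. Lean on these libraries where they do the work, as an engineer would, in place of code of your own. Each camera call takes 0.05 s, during which the arm holds its last target. There are 200 camera calls.

### The job

At the gift-wrapping counter, slide each of the two ribbon cores in turn down over the steel gauge pin without forcing it, and put it in its tray before trying the other: a core that goes fully home is left standing on the pin while you press the gauge's flat key firmly (about 8 N) to log it, then goes into the round tray; a core that stops part way goes straight into the square tray. Stand the cores upright in the trays, lower them rather than dropping them, press the key only for a core that is home, and leave everything else where it stands.

Things in the scene. Friction and masses are not known exactly. Their poses are not given: they have to be found in the camera images.
- core_1: Ribbon core: upright plain kraft-card tube 100 mm tall, outside diameter 54 mm, bore 34 mm at both ends, about 120 g. Origin: centre of its underside, z up its axis. From outside the two cores look alike; one is clear right through, the other has a glue ridge (16 mm tall, 12 mm bore) half way up its bore. Which is which is not told: try them.
- core_2: Ribbon core: upright plain kraft-card tube 100 mm tall, outside diameter 54 mm, bore 34 mm at both ends, about 120 g. Origin: centre of its underside, z up its axis. From outside the two cores look alike; one is clear right through, the other has a glue ridge (16 mm tall, 12 mm bore) half way up its bore. Which is which is not told: try them.
- gauge: Fixed fit gauge: a grey base 90 mm (its x) by 200 mm (its y), 30 mm high, with the upright steel pin near its -y end and the flat key near its +y end. Origin: centre of its underside; z up.
- pin_foot (a point): Foot of the gauge pin, on its axis at the top face of the base (30 mm above the table); z up, same axes as the gauge. The pin is 28 mm in diameter and 80 mm tall with a tapered tip, flat on top (18 mm across), so its tip is 110 mm above the table. A clear core slides freely home, underside on the base at this height; a ridged one stops on the pin's tip, underside about 38 mm higher.
- key_top (a point): Centre of the top face of the logging key at rest: a flat grey pad 46 x 46 mm, 36.5 mm above the table, 130 mm from the pin. It is pressed straight down, sinks only 2 mm (at about 6 N) and springs back.
- key: The moving pad of the logging key, 46 x 46 x 6 mm. Origin: centre of its underside.
- round_tray: Fixed round shallow wooden tray, for cores that fit: 130 mm outside diameter, 4 mm wall, 30 mm high, floor 5 mm thick (inner floor 5 mm above the table). Origin: centre of its underside.
- square_tray: Fixed square shallow wooden tray, for cores that do not fit: 125 x 125 mm outside, walls 5 mm, 30 mm high, inner floor 5 mm above the table. Origin: centre of its underside; x and y along its sides.
- tin: Bystander: round tin, 61 mm diameter, 98 mm tall. Origin: centre of its underside.
- carton: Bystander: upright carton 56 x 56 mm, 95 mm tall. Origin: centre of its underside.
- bar_box: Bystander: flat gift box 130 mm (its x) x 44 mm (its y), 60 mm tall. Origin: centre of its underside.
- tall_tube: Bystander: tall round gift tube, 63 mm diameter, 220 mm tall. Origin: centre of its underside.
- tall_box: Bystander: tall gift box 56 x 56 mm, 210 mm tall. Origin: centre of its underside.
- spool: Bystander: spool lying flat beyond the gauge, 84 mm diameter, 38 mm tall. Origin: centre of its underside.
- card_box: Bystander: open box of cards beyond the gauge, 90 mm (its x) x 130 mm (its y), 83 mm tall with the cards. Origin: centre of its underside.
There are look-alikes about, which are no part of the job. What is shaped like the core_1 but orange is not meant. Leave any green look-alike of the round_tray alone.

How it is judged:
On the way, in this order (a step that is already met when the one before it is completed fails the run):
1. the first core is gauged: either the clear core is home on the pin and the key is pressed with more than 4 N, or the ridged core is down over the pin as far as its ridge lets it ((((z of core_1 in the frame of pin_foot between -0.005 and 0.005 m and horizontal distance between core_1 and pin_foot below 0.006 m and angle between core_1's own z axis and vertical below 0.1 rad) and contact force between key and anything else above 4 N) or (z of core_2 in the frame of pin_foot below 0.046 m and horizontal distance between core_2 and pin_foot below 0.008 m and angle between core_2's own z axis and vertical below 0.15 rad and contact force between core_2 and gauge above 0.5 N))), for 0.1 s.
2. the first core stands in its tray (clear: round, ridged: square) and the other is gauged in the same way (((((z of core_1 in the frame of pin_foot between -0.005 and 0.005 m and horizontal distance between core_1 and pin_foot below 0.006 m and angle between core_1's own z axis and vertical below 0.1 rad) and contact force between key and anything else above 4 N) and (x of core_2 in the frame of square_tray between -0.033 and 0.033 m and y of core_2 in the frame of square_tray between -0.033 and 0.033 m and z of core_2 in the frame of square_tray below 0.009 m and angle between core_2's own z axis and vertical below 0.1 rad)) or ((z of core_2 in the frame of pin_foot below 0.046 m and horizontal distance between core_2 and pin_foot below 0.008 m and angle between core_2's own z axis and vertical below 0.15 rad and contact force between core_2 and gauge above 0.5 N) and (horizontal distance between core_1 and round_tray below 0.034 m and z of core_1 in the frame of round_tray below 0.009 m and angle between core_1's own z axis and vertical below 0.1 rad)))), for 0.1 s.
At the end, for the whole second after the job is handed in: The core that went home on the pin stands upright (within 0.1 rad) on the floor of the round tray, its axis within 34 mm of the tray's centre, and the core that did not stands upright on the floor of the square tray, within 33 mm of its centre along each side; both at rest and the key not pressed (horizontal distance between core_1 and round_tray below 0.034 m and z of core_1 in the frame of round_tray below 0.009 m and angle between each of core_1, core_2's own z axis and vertical below 0.1 rad and x of core_2 in the frame of square_tray between -0.033 and 0.033 m and y of core_2 in the frame of square_tray between -0.033 and 0.033 m and z of core_2 in the frame of square_tray below 0.009 m and linear speed of each of core_1, core_2 below 0.02 m/s and contact force between key and anything else below 1 N); the robot touches nothing.
It fails at once if a core is forced onto the gauge with more than 45 N (contact force between any of core_1, core_2 and gauge above 45 N).
It fails at once if the key is pressed (over 2 N) while no core is home on the pin (contact force between key and anything else above 2 N and not (z of core_1 in the frame of pin_foot between -0.005 and 0.005 m and horizontal distance between core_1 and pin_foot below 0.006 m and angle between core_1's own z axis and vertical below 0.1 rad)).
It fails at once if the key is pressed with more than 45 N (contact force between key and anything else above 45 N).
It fails at once if a core is dropped or thrown (faster than 0.8 m/s out of the gripper) ((linear speed of core_1 above 0.8 m/s and not (contact force between core_1 and the fingers above 0.05 N)) or (linear speed of core_2 above 0.8 m/s and not (contact force between core_2 and the fingers above 0.05 N))).
It fails at once if a bystander is moved by more than 25 mm or tipped by more than 0.3 rad (distance of any of tin, carton, bar_box, tall_tube, tall_box, spool, card_box from where it was at the start of the episode above 0.025 m or angle between any of tin, carton, bar_box, tall_tube, tall_box, spool, card_box's own z axis and vertical above 0.3 rad).
It also fails if it takes over 72 s, if anything falls off the work surface, if the arm or the gripper's body presses on something with over 40 N, if the wrist force passes 120 N, or if a joint passes its speed limit or range.

## Working session

There is one attempt and no reset: what is moved stays moved. The work goes in short steps, Python scripts to look and compute and a tool call to move; the robot and the scene stay as the last step left them, time stands still between calls to the robot, and variables do not carry over. Pictures are saved under pics/ and viewed, at most 10 in all, crops included, and the job is handed in when it is done.

Besides the shell and the picture viewer there is one more tool, called after "Request:" as a command line: name --pt "numbers of a row" for each row, then --argument value for the rest. apply_moves: Moves the arm, as the interface text tells. Its arguments: {"type":"object","properties":{"rows":{"type":"array","items":{"type":"array","items":{"type":"number"}}},"claw":{"type":"number"},"newtons":{"type":"number"}},"required":["rows"]}

```bash
mkdir -p pics
cat > h.py <<'E'
import numpy as np, cv2, pickle
from bench import r
from scipy.spatial.transform import Rotation as R
def cam(p):
    A=np.array(p["attitude"],float)
    M=A if A.shape==(3,3) else (R.from_rotvec(A).as_matrix() if A.size==3 else R.from_quat(A).as_matrix())
    return np.array(p["intrinsics"]),np.array(p["eye"]),M
def ray(p,uv,z):
    K,e,M=cam(p); d=np.linalg.inv(K)@[uv[0],uv[1],1]; d=M@(d*[1,-1,-1])
    return e+d*(z-e[2])/d[2]
def proj(p,X):
    K,e,M=cam(p); c=(np.atleast_2d(X)-e)@M*[1,-1,-1]; u=c@K.T; return u[:,:2]/u[:,2:]
def save(p,n): cv2.imwrite(f"pics/{n}.png",np.ascontiguousarray(p["pixels"][:,:,::-1]))
E
python3 - <<'E'
from h import *
np.set_printoptions(precision=3,suppress=True)
print({k:np.round(v,3) for k,v in r.get_obs().items()})
for n in ("scene","side"):
    p=r.grab_frame(n); save(p,n+"0"); print(n,{k:np.round(v,3) for k,v in p.items() if k!="pixels"})
    for t in ("core_1","gauge","pin_foot","key_top","round_tray","square_tray","tin","carton","bar_box","tall_tube","tall_box","spool","card_box"):
        for d in r.landmark_of(p,t)[:4]:
            z={"pin_foot":.03,"key_top":.0365}.get(t,0)
            print(t,round(d["conf"],2),np.round(d["point"],1),ray(p,d["point"],z)[:2])
E
```

```text
{'clock': np.float64(0.0), 'joints': array([-1.293,  0.478,  0.022,  1.556, -0.012,  1.109, -0.083]), 'qvel': array([ 0.002,  0.   ,  0.   , -0.001, -0.   ,  0.001,  0.001]), 'tau': array([ -0.001, -59.643,   1.608, -28.121,   0.012,   0.009,   0.   ]), 'tcp_pos': array([0.254, 0.625, 0.19 ]), 'orientation': array([-0.602, -3.083,  0.003]), 'contact_force': array([-0.413, -0.072, -0.127]), 'moment': array([-0.016,  0.034,  0.019]), 'gripper_force': np.float64(0.0), 'grip_width': np.float64(0.086)}
scene {'intrinsics': array([[505.084,   0.   , 287.989],
       [  0.   , 505.084, 205.237],
       [  0.   ,   0.   ,   1.   ]]), 'eye': array([0.96 , 0.509, 1.096]), 'attitude': array([0.248, 0.669, 2.377]), 'shot': np.int64(1)}
core_1 0.67 [273.  235.2] [0.611 0.037]
core_1 0.64 [284.3 166.7] [ 0.458 -0.106]
core_1 0.64 [283.4 133.7] [ 0.389 -0.195]
gauge 0.71 [256.6 223.4] [ 0.622 -0.015]
pin_foot 0.58 [241.8 202.9] [ 0.624 -0.07 ]
pin_foot 0.38 [209.2 120.9] [ 0.534 -0.34 ]
key_top 0.66 [277.3 233.8] [0.612 0.056]
key_top 0.58 [346.7 238.5] [0.493 0.17 ]
round_tray 0.62 [266.7  96.8] [
[... 906 characters left out ...]
.8] [ 0.619 -0.001]
gauge 0.43 [212.6 270.5] [ 0.378 -0.072]
gauge 0.36 [337.6 290.7] [ 0.643 -0.229]
pin_foot 0.95 [306.2 239.3] [ 0.623 -0.071]
key_top 0.94 [289.  204.2] [0.624 0.069]
round_tray 0.88 [311.  352.8] [ 0.526 -0.364]
round_tray 0.62 [216.6 363.8] [ 0.336 -0.327]
round_tray 0.6 [203.1 219.3] [0.391 0.126]
square_tray 0.63 [221.  163.5] [0.496 0.381]
tin 0.87 [213.4 270.5] [ 0.38  -0.073]
carton 0.65 [201.9 218.9] [0.388 0.129]
bar_box 0.79 [228.1 243.7] [0.436 0.008]
tall_tube 0.83 [269.8 185. ] [0.612 0.218]
tall_box 0.77 [337.7 288.7] [ 0.646 -0.223]
tall_box 0.71 [294.6 231.8] [ 0.615 -0.004]
spool 0.89 [375.5 248.6] [ 0.79  -0.131]
card_box 0.87 [335.  192.8] [0.783 0.118]
```

View pics/scene0.png

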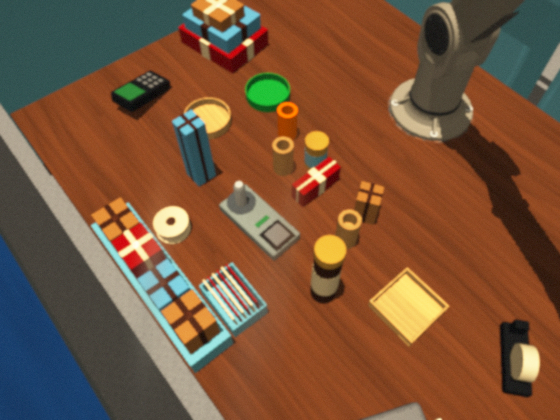

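View pics/side0.png

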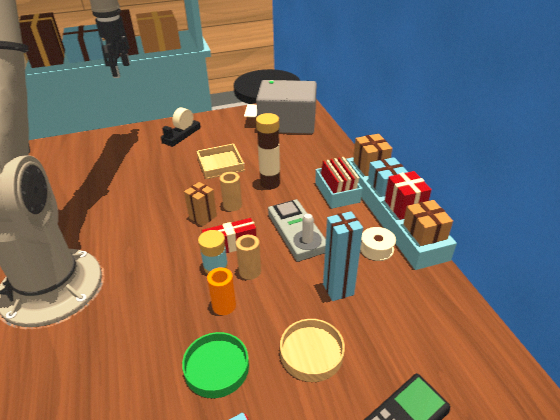

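The scene view shows the wooden cores at about (283,155) and (349,228), with the orange look-alike at (288,120). The gauge is at (258,220), the wooden round tray at (208,117), the green one at (268,92), and the square tray at (408,305). I'll refine the poses by fitting silhouettes in both views.

```bash
cat > fit.py <<'E'
from h import *
from scipy.optimize import minimize
np.set_printoptions(precision=4,suppress=True)
a=np.linspace(0,2*np.pi,48,endpoint=False)
def cyl(x,y,rad,z0,z1): return [np.c_[x+rad*np.cos(a),y+rad*np.sin(a),0*a+z] for z in (z0,z1)]
def box(x,y,w,l,z0,z1,t):
    c=np.array([[-1,-1],[1,-1],[1,1],[-1,1]])*[w/2,l/2]; m=np.array([[np.cos(t),-np.sin(t)],[np.sin(t),np.cos(t)]])
    c=c@m.T+[x,y]; return [np.c_[c,0*c[:,0]+z] for z in (z0,z1)]
def models(k,q):
    x,y=q[:2]
    if k=="core_1": return [cyl(x,y,.027,0,.1)]
    if k=="round_tray": return [cyl(x,y,.065,0,.03)]
    if k=="square_tray": return [box(x,y,.125,.125,0,.03,q[2])]
    if k=="bar_box": return [box(x,y,.13,.044,0,.06,q[2])]
    if k=="gauge":
        t=q[2]; o=q[3]; return [box(x+np.sin(t)*-o,y+np.cos(t)*o,.09,.2,0,.03,t),cyl(x,y,.014,.03,.1),cyl(x,y,.009,.1,.11)]
S=4
def render(p,ms):
    im=np.zeros((420,560),np.float32)
    big=np.zeros((420*S,560*S),np.uint8)
    for m in ms:
        u=proj(p,np.vstack(m)); h=cv2.convexHull(np.round((u+.5)*S).astype(np.int32)); cv2.fillConvexPoly(big,h,255)
    return cv2.resize(big,(560,420),interpolation=cv2.INTER_AREA)/255.
def fit(pics,k,q0):
    ms=[]
    for p in pics:
        c=[o for o in r.outline_of(p,k)]
        R0=render(p,models(k,q0)); best=max(c,key=lambda o:(R0*o["pixels"]).sum()/np.maximum(R0,o["pixels"]).sum(),default=None)
        if best is not None and (R0*best["pixels"]).sum()/np.maximum(R0,best["pixels"]).sum()>.4: ms.append((p,best["pixels"].astype(float)))
    def cost(q,mm=None): return sum(np.abs(render(p,models(k,q))-m).sum()/m.sum() for p,m in (mm or ms))
    st=np.array([.008,.008,.1,.005])[:len(q0)]
    def go(mm):
        s=np.vstack([q0]+[np.array(q0)+np.eye(len(q0))[i]*st[i] for i in range(len(q0))])
        return minimize(cost,q0,args=(mm,),method="Nelder-Mead",options=dict(initial_simplex=s,xatol=1e-4,fatol=1e-4,maxiter=250))
    j=go(ms); print(k,len(ms),j.x,round(j.fun,3),"each:",[go([m]).x[:2] for m in ms])
    return j.x
E
python3 - <<'E'
from fit import *
P=[r.grab_frame("scene"),r.grab_frame("side")]
fit(P,"core_1",[.466,-.105]); fit(P,"core_1",[.484,.15])
fit(P,"round_tray",[.525,-.367]); fit(P,"square_tray",[.495,.381,.1]); fit(P,"bar_box",[.436,.005,.3])
q=fit(P,"gauge",[.6235,-.07,0,.065])
for p in P: # core inner rim / pin tip refinement check
    print(proj(p,[[q[0],q[1],.11]]))
E
```

```text
core_1 2 [ 0.463  -0.1069] 0.156 each: [array([ 0.4651, -0.1066]), array([ 0.4625, -0.104 ])]
core_1 2 [0.4803 0.1569] 0.241 each: [array([0.481 , 0.1563]), array([0.4807, 0.1614])]
round_tray 2 [ 0.5259 -0.3652] 0.48 each: [array([ 0.5262, -0.3664]), array([ 0.5262, -0.3633])]
square_tray 2 [0.4934 0.3749 0.0258] 0.145 each: [array([0.4939, 0.3732]), array([0.4925, 0.3809])]
bar_box 2 [0.4412 0.0002 0.0504] 1.162 each: [array([ 0.4405, -0.0034]), array([0.4435, 0.0085])]
gauge 2 [ 0.6242 -0.0736  0.069   0.0666] 0.161 each: [array([ 0.624 , -0.0762]), array([ 0.6221, -0.0714])]
[[238.2627 184.0576]]
[[307.8082 215.744 ]]
```

Request:
apply_moves --pt "-0.88 -0.615 -0.24 0 0 -0.2455" --pt "-0.88 -0.615 -0.24 0 0 -0.2455" --pt "-0.88 -0.615 -0.24 0 0 -0.2455" --pt "-0.88 -0.615 -0.24 0 0 -0.2455" --pt "-0.88 -0.615 -0.24 0 0 -0.2455" --claw 1 --newtons 30

```text
clock: 2.72
tcp_pos: [0.4031, 0.3964, 0.2526]
orientation: [0.01, 3.14, 0.0]
contact_force: [0.2, 1.5, -0.0]
grip_width: 0.0853
gripper_force: 0.0
```

Request:
apply_moves --pt "-0.31 -0.96 0.2 0 0 0" --pt "-0.31 -0.96 0.2 0 0 0" --pt "-0.31 -0.96 0.2 0 0 0" --pt "-0.31 -0.96 0.2 0 0 0" --pt "-0.31 -0.96 0.2 0 0 0"

```text
clock: 3.35
tcp_pos: [0.4781, 0.1547, 0.2008]
orientation: [-0.013, -3.141, 0.003]
contact_force: [0.4, 1.0, -0.0]
grip_width: 0.0855
gripper_force: 0.0
```

Run:
```python
from fit import *
o=r.get_obs(); print(o["tcp_pos"],o["orientation"],o["joints"])
p=r.grab_frame("wrist"); save(p,"w1")
print(p["eye"],proj(p,[[.480,.157,.1],[.48,.157,0]]))
for d in r.landmark_of(p,"core_1")[:3]: print(d["conf"],d["point"],ray(p,d["point"],0))
```

```text
[0.4781 0.1547 0.2008] [-0.0131 -3.1409  0.003 ] [-0.5884  0.1811  0.171   1.9581 -0.0345  1.0067  1.1608]
[0.4082 0.1564 0.3841] [[273.0549 198.2223]
 [272.7454 177.1116]]
0.97 [273.1, 178.8] [0.482  0.1574 0.    ]
0.88 [40.5, 164.7] [ 0.4635 -0.1101  0.    ]
```

View pics/w1.png

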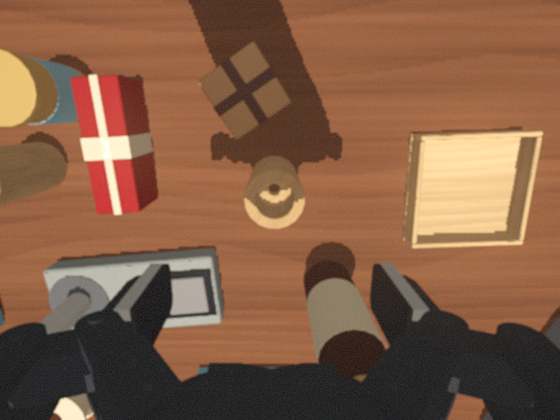

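The wrist view shows the core's rim at (274,197), where predicted, with a dark narrow hole inside it. The way is clear for fingers along y. I'll descend and grip.

Request:
apply_moves --pt "0 0 0.25 0 0 0" --pt "0 0 0.45 0 0 0" --pt "0 0 0.58 0 0 0" --pt "0 0 0.58 0 0 0" --pt "0 0 0.58 0 0 0"

```text
clock: 4.08
tcp_pos: [0.4783, 0.1618, 0.0576]
orientation: [-0.002, 3.14, 0.002]
contact_force: [0.6, -0.4, -0.2]
grip_width: 0.0856
gripper_force: 0.0
```

Run:
```python
from fit import *
o=r.get_obs(); print(o["tcp_pos"],o["orientation"],o["contact_force"])
```

```text
[0.4783 0.1618 0.0576] [-0.0022  3.1399  0.002 ] [ 0.5727 -0.3861 -0.1532]
```

Request:
apply_moves --pt "-0.011 -0.018 0 0 0 0" --pt "-0.011 -0.018 0 0 0 0"

```text
clock: 4.32
tcp_pos: [0.4813, 0.1556, 0.0575]
orientation: [0.002, 3.139, 0.002]
contact_force: [-0.1, 0.3, -0.7]
grip_width: 0.0851
gripper_force: 0.0
```

Request:
apply_moves --pt "0 0 0 0 0 0" --pt "0 0 0 0 0 0" --pt "0 0 0 0 0 0" --pt "0 0 0 0 0 0" --pt "0 0 0 0 0 0" --claw 0 --newtons 30

```text
clock: 4.95
tcp_pos: [0.489, 0.1491, 0.0647]
orientation: [0.013, 3.128, -0.003]
contact_force: [-6.8, -23.1, 76.9]
grip_width: 0.0003
gripper_force: 38.9
```

Run:
```python
from fit import *
p=r.grab_frame("wrist"); q=r.grab_frame("side"); s=r.grab_frame("scene")
o=r.get_obs(); print(o["tcp_pos"],o["orientation"],o["contact_force"],o["grip_width"],o["gripper_force"],o["clock"])
u=q["pixels"][90:300,130:410]; u=cv2.resize(u,None,fx=1.4,fy=2*.7)
v=s["pixels"][150:360,240:520]; v=cv2.resize(v,None,fx=1.4,fy=1.4)
w=cv2.resize(p["pixels"],(392,294))
im=np.vstack([np.hstack([u,v]),np.hstack([w,w*0])]); print(im.shape)
save(dict(pixels=im),"chk1")
```

```text
[0.4901 0.1511 0.0653] [0.0115 3.1256 0.0008] [ -5.1304 -21.125   76.047 ] 0.0006816924376196224 38.87497010149673 5.1
(588, 784, 3)
```

View pics/chk1.png

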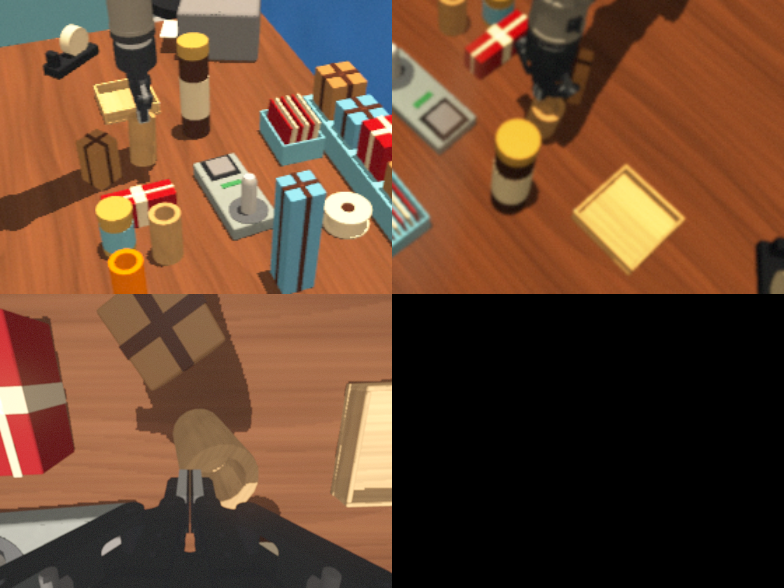

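The check shows the fingers fully shut, with the core leaning beside and under them. I'll fit its tilted pose before releasing.

```bash
cat > tilt.py <<'E'
from fit import *
def tcyl(q):
    b=np.array([q[0],q[1],q[4] if len(q)>4 else 0]); ax=np.array([q[2],q[3],0.]); ax[2]=np.sqrt(max(0,1-ax@ax))
    e1=np.cross(ax,[0,1,0]); e1/=np.linalg.norm(e1); e2=np.cross(ax,e1)
    c=.027*(np.outer(np.cos(a),e1)+np.outer(np.sin(a),e2))
    return [c+b,c+b+.1*ax]
E
python3 - <<'E'
from tilt import *
P=[r.grab_frame(n) for n in ("wrist","side","scene")]
ms=[]
for p in P:
    g=ray(p,(0,0),0)
    c0=proj(p,[[.485,.158,.05]])[0]
    c=r.outline_of(p,"core_1"); 
    if not c: print("none");continue
    o=min(c,key=lambda o:np.linalg.norm(np.argwhere(o["pixels"]).mean(0)[::-1]-c0))
    print(o["conf"],o["rect"],c0); ms.append((p,o["pixels"].astype(float)))
def cost(q):
    s=0
    for p,m in ms:
        g=render(p,[tcyl(q)]); s+=(3*np.clip(m-g,0,1).sum()+np.clip(g-m,0,1).sum())/m.sum()
    return s
best=None
for t in [(0,0),(.3,0),(0,.3),(.2,.2),(-.2,.2),(0,-.3)]:
    q0=np.array([.485,.16,*t,.0]); s=np.vstack([q0]+[q0+np.eye(5)[i]*[.01,.01,.15,.15,.01][i] for i in range(5)])
    j=minimize(cost,q0,method="Nelder-Mead",options=dict(initial_simplex=s,xatol=1e-4,fatol=1e-4,maxiter=300))
    print(j.x,j.fun)
    if best is None or j.fun<best.fun: best=j
w=P[0]; im=w["pixels"].copy()
for m in tcyl(best.x): cv2.polylines(im,[np.round(proj(w,m)).astype(np.int32)],True,(0,0,255))
save(dict(pixels=im[100:380,150:450].repeat(2,0).repeat(2,1)),"chk2")
E
```

```text
0.95 [244.1, 160.8, 125.5, 141.5] [280.7606 220.5915]
0.85 [219.5, 172.7, 25.2, 38.7] [231.8666 191.6447]
0.68 [334.8, 220.5, 24.9, 28.2] [346.2031 230.4123]
[0.4806 0.1576 0.0776 0.1489 0.004 ] 0.8767885057954652
[0.4809 0.1575 0.083  0.1545 0.003 ] 0.8672117186895698
[0.4789 0.1551 0.1241 0.1969 0.0008] 0.9242227438512959
[0.4804 0.1579 0.087  0.1477 0.0033] 0.8669917554130459
[0.4809 0.1572 0.083  0.1595 0.0035] 0.8660060200810635
[0.4798 0.1604 0.0899 0.1176 0.0072] 1.0036408546497455
```

View pics/chk2.png

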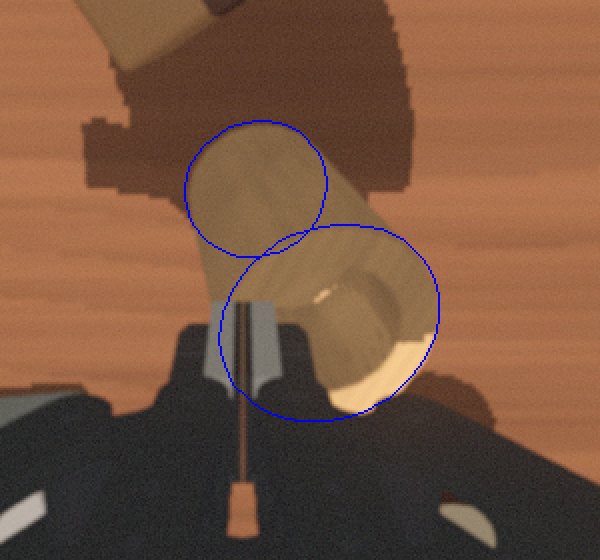

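Request:
apply_moves --pt "0 0 -0.02 0 0 0" --pt "0 0 -0.04 0 0 0" --pt "0 0 -0.04 0 0 0"

```text
clock: 5.78
tcp_pos: [0.4805, 0.1558, 0.0668]
orientation: [0.0, 3.141, 0.001]
contact_force: [-0.3, 0.1, -1.0]
grip_width: -0.0002
gripper_force: 0.0
```

Run:
```python
from tilt import *
o=r.get_obs(); w=r.grab_frame("wrist"); print(o["tcp_pos"],o["contact_force"],o["grip_width"],o["gripper_force"],o["clock"])
t=o["tcp_pos"]; print(proj(w,[t,t+[0,0,.019],t+[0,0,.04]]))
save(dict(pixels=w["pixels"][100:380,150:450].repeat(2,0).repeat(2,1)),"chk3")
```

```text
[0.4805 0.1558 0.0668] [-0.3002  0.1271 -1.0039] -0.0002184685041742776 0.0 5.775
[[269.7462 237.5072]
 [269.6272 250.4115]
 [269.4634 268.1643]]
```

View pics/chk3.png

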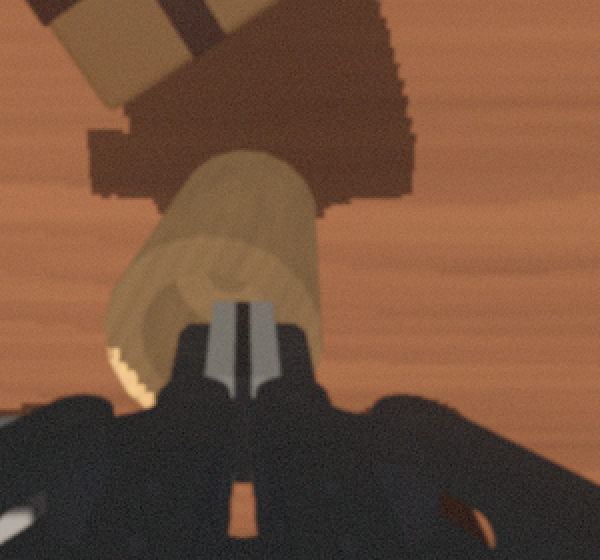

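The TCP projects below the visible tips, so the shut fingers are inside the bore. I'll lift straight out and look again.

Request:
apply_moves --pt "0 0 -0.03 0 0 0" --pt "0 0 -0.08 0 0 0" --pt "0 0 -0.14 0 0 0" --pt "0 0 -0.2 0 0 0" --pt "0 0 -0.26 0 0 0"

```text
clock: 6.45
tcp_pos: [0.4803, 0.1557, 0.1327]
orientation: [0.0, 3.141, 0.001]
contact_force: [0.7, 0.9, -0.5]
grip_width: -0.0001
gripper_force: 0.0
```

Run:
```python
from tilt import *
o=r.get_obs(); print(o["tcp_pos"],o["contact_force"],o["grip_width"],o["clock"])
w=r.grab_frame("wrist"); s=r.grab_frame("side")
print(proj(w,[[.48,.157,.1],[.48,.157,0]]))
im=np.hstack([cv2.resize(w["pixels"],(400,300)),cv2.resize(s["pixels"][120:270,150:350],(400,300))])
save(dict(pixels=im),"chk4")
```

```text
[0.4803 0.1557 0.1327] [ 0.668   0.8864 -0.456 ] -5.893905527839994e-05 6.45
[[271.7524 219.679 ]
 [271.5276 187.7325]]
```

View pics/chk4.png

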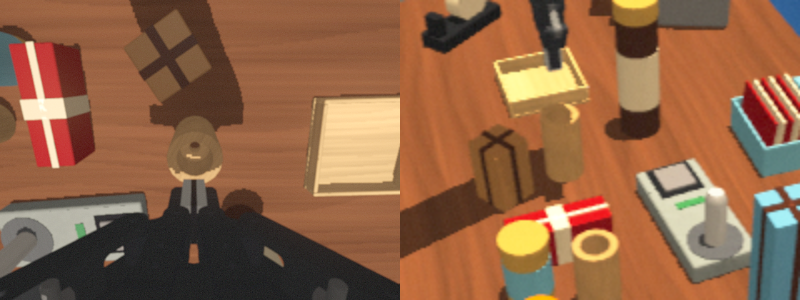

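The core stands upright again at its old spot, rim at about (195,165) in the left panel, with the ridge visible inside. I'll grasp lower this time and close in stages.

Request:
apply_moves --pt "-0.002 0.005 0 0 0 0" --pt "-0.002 0.005 0 0 0 0" --pt "-0.002 0.005 0 0 0 0" --pt "-0.002 0.005 0 0 0 0" --claw 1 --newtons 25

```text
clock: 7.05
tcp_pos: [0.4805, 0.1568, 0.131]
orientation: [-0.0, -3.141, 0.0]
contact_force: [0.1, 1.0, 0.2]
grip_width: 0.0722
gripper_force: 0.0
```

Request:
apply_moves --pt "0 0 0.12 0 0 0" --pt "0 0 0.24 0 0 0" --pt "0 0 0.35 0 0 0" --pt "0 0 0.35 0 0 0" --pt "0 0 0.35 0 0 0"

```text
clock: 7.68
tcp_pos: [0.4813, 0.1571, 0.0446]
orientation: [0.001, 3.141, 0.001]
contact_force: [0.1, 1.1, 0.6]
grip_width: 0.0856
gripper_force: 0.0
```

Request:
apply_moves --pt "0 0 0 0 0 0" --pt "0 0 0 0 0 0" --pt "0 0 0 0 0 0" --claw 0.75

```text
clock: 8.05
tcp_pos: [0.481, 0.1571, 0.0443]
orientation: [0.0, 3.141, 0.001]
contact_force: [-0.3, -0.3, -0.7]
grip_width: 0.0639
gripper_force: 0.0
```

Request:
apply_moves --pt "0 0 0 0 0 0" --pt "0 0 0 0 0 0" --pt "0 0 0 0 0 0" --claw 0.6 --newtons 25

```text
clock: 8.43
tcp_pos: [0.481, 0.1571, 0.0444]
orientation: [0.0, 3.141, 0.001]
contact_force: [-1.8, -0.4, 5.6]
grip_width: 0.0526
gripper_force: 25.3
```

Request:
apply_moves --pt "0 0 -0.06 0 0 0" --pt "0 0 -0.2 0 0 0" --pt "0 0 -0.4 0 0 0" --pt "0 0 -0.6 0 0 0" --pt "0 0 -0.6 0 0 0"

```text
clock: 9.05
tcp_pos: [0.4834, 0.1579, 0.1985]
orientation: [0.001, 3.134, 0.006]
contact_force: [-0.9, 0.7, -1.7]
grip_width: 0.0526
gripper_force: 26.8
```

Request:
apply_moves --pt "-0.12 -0.2 0 0 0 0" --pt "-0.28 -0.45 0 0 0 0" --pt "-0.44 -0.7 0 0 0 0" --pt "-0.572 -0.92 0 0 0 0" --pt "-0.572 -0.92 0 0 0 0"

```text
clock: 9.68
tcp_pos: [0.6237, -0.0781, 0.1928]
orientation: [-0.009, -3.14, 0.003]
contact_force: [0.9, 1.0, -1.0]
grip_width: 0.053
gripper_force: 26.8
```

Request:
apply_moves --pt "0 0 0 0 0 0" --pt "0 0 0 0 0 0"

```text
clock: 9.93
tcp_pos: [0.6227, -0.0718, 0.193]
orientation: [0.001, -3.14, -0.001]
contact_force: [0.2, 1.1, -0.9]
grip_width: 0.0528
gripper_force: 26.8
```

```bash
cat > pose.py <<'E'
from tilt import *
o=r.get_obs(); t=o["tcp_pos"]; print(t,o["orientation"],o["contact_force"],o["grip_width"])
P=[r.grab_frame(n) for n in ("side","scene")]
ms=[]
for p in P:
    c0=proj(p,[t+[0,0,.005]])[0]
    c=r.outline_of(p,"core_1")
    if not c: print("none");continue
    o=min(c,key=lambda o:np.linalg.norm(np.argwhere(o["pixels"]).mean(0)[::-1]-c0))
    print(o["conf"],o["rect"],c0); ms.append((p,o["pixels"].astype(float)))
print([proj(p,[[.6242,-.0736,.11]]) for p in P])
u=[cv2.resize(p["pixels"][int(b)-75:int(b)+75,int(a)-100:int(a)+100],(400,300),interpolation=cv2.INTER_CUBIC) for p,(a,b) in zip(P,[proj(p,[t])[0] for p in P])]
print([proj(p,[t])[0] for p in P])
import sys
save(dict(pixels=np.hstack(u)),sys.argv[1])
# pin tip detection aid: landmarks
for p in P:
    for d in r.landmark_of(p,"pin_foot")[:1]: print(d["conf"],ray(p,d["point"],.03))
    for d in r.landmark_of(p,"key_top")[:1]: print(d["conf"],ray(p,d["point"],.0365))
E
python3 pose.py pin1
```

```text
[ 0.6227 -0.0718  0.193 ] [ 0.0013 -3.1397 -0.0013] [ 0.2153  1.0791 -0.9105] 0.05281449809072034
0.61 [296.5, 160.9, 22.6, 50.5] [307.7238 186.2073]
0.84 [222.0, 138.0, 27.1, 46.0] [236.1926 161.8741]
[array([[307.7901, 215.7463]]), array([[238.2795, 184.0494]])]
[array([307.678 , 187.9538]), array([236.3765, 163.2231])]
0.74 [ 0.6216 -0.0704  0.03  ]
0.61 [0.62   0.0707 0.0365]
0.59 [ 0.631 -0.074  0.03 ]
0.69 [0.6127 0.0528 0.0365]
```

View pics/pin1.png

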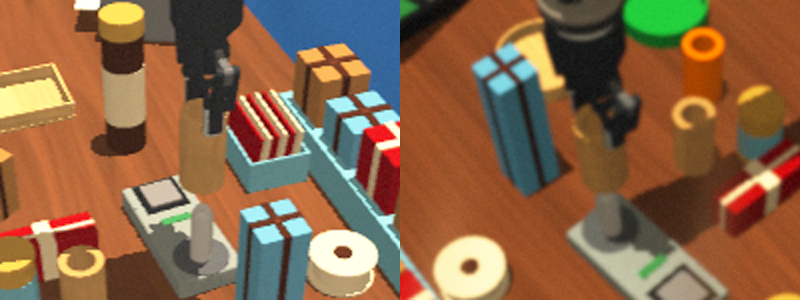

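The left panel shows the core held upright above the pin, tip at about (202,206). In the right panel the tip is at about (608,193). I'll measure the pin shaft and the held core relative to each other in the same views.

```bash
cat > pin.py <<'E'
from tilt import *
def run(p):
    s=cv2.cvtColor(p["pixels"],cv2.COLOR_RGB2HSV)[:,:,1].astype(float)
    return s
P=[r.grab_frame(n) for n in ("side","scene")]
q=np.array([.6235,-.0725])
for p in P:
    s=run(p); v=p["pixels"].astype(int).sum(2)//3
    for z in (.104,.095,.085):
        c=proj(p,[[*q,z]])[0]; y=int(round(c[1])); x=int(round(c[0]))
        print(z,np.round(c,1),"cols",x-12,"sat",s[y,x-12:x+13].astype(int),"val",v[y,x-12:x+13])
E
python3 pin.py
```

```text
0.104 [307.3 217.4] cols 295 sat [ 32  33  35  33  34  35  32  39  45  53  55  50  53  51  51  51  49  97
 160 172 175 173 170 175 176] val [220 219 218 218 217 217 217 207 162 131 137 139 134 137 136 141 137 127
 118 123 120 119 121 114 117]
0.095 [307.2 220.2] cols 295 sat [118 124 130 131 129 126 128  88  50  54  53  51  50  49  50  49  50  46
  90 156 171 176 174 174 174] val [142 138 136 133 135 137 137 133 128 136 139 145 144 148 143 142 139 136
 126 115 121 121 120 120 118]
0.085 [307.2 223.3] cols 295 sat [ 44  37  37  40  37  37  35  44  53  52  48  52  55  51  53  53  51  51
  45  88 158 176 174 174 172] val [203 214 213 212 216 215 217 173 130 137 136 137 136 139 139 139 140 136
 171 162 125 115 121 122 123]
0.104 [239.  185.6] cols 227 sat [189 194 191 197 195 178 146  91  64  60  57  48  57  56  57  54  57  57
  53  86 121 156 182 186 192] val [ 93  92  94  94  94  97  95  99 102 110 112 111 113 111 105 102  96  89
  83  81  83  88  88  81  65]
0.095 [239.3 187.7] cols 227 sat [186 195 192 190 193 177 134  91  56  51  47  55  53  51  56  50  50  53
  45  47  49  67  95 113 143] val [ 92  90  93  95  94  97 100  98 102 105 110 108 105 104 102 102  97  91
  84  75  76  76  72  65  51]
0.085 [239.6 190. ] cols 228 sat [190 196 191 192 176 140  99  63  56  54  53  54  50  61  57  51  49  42
  37  37  32  44  44  61  84] val [ 92  88  92  91  93  96  96 103  99 102 105 106 102 100  99  99  89  81
  70  64  68  71  70  67  60]
```

Run:
```python
from tilt import *
P=[r.grab_frame(n) for n in ("side","scene")]
X=np.array([.6235,-.0725,.1]); e=.001
J=np.array([[ (proj(p,[X+e*d])-proj(p,[X]))[0,0]/e for d in np.eye(3)[:2]] for p in P])
print(J); print("pin",X[:2]+np.linalg.solve(J,[.4,.9]))
o=r.get_obs(); t=o["tcp_pos"]
res=[]
for p in P:
    m=[o for o in r.outline_of(p,"core_1")]
    c0=proj(p,[t])[0]; m=min(m,key=lambda o:np.linalg.norm(np.argwhere(o["pixels"]).mean(0)[::-1]-c0))["pixels"]
    # lower part of the core, below fingers
    d=[]
    for z in (-.035,-.03,-.025,-.02):
        c=proj(p,[t+[0,0,z]])[0]; cc=np.flatnonzero(m[int(round(c[1]))]); d.append((cc[0]+cc[-1])/2-c[0])
    print(np.round(d,2)); res.append(np.mean(d))
print("core offset",np.linalg.solve(J,res),t)
```

```text
[[ 386.8353 -142.7434]
 [-340.0661  252.1471]]
pin [ 0.6282 -0.0626]
[ 0.08  0.03 -0.01 -0.06]
[-0.45 -0.27 -0.59 -0.91]
core offset [-0.0016 -0.0043] [ 0.6236 -0.0731  0.1939]
```

Request:
apply_moves --pt "0 0 0.08 0 0 0" --pt "0 0 0.14 0 0 0" --pt "0 0 0.16 0 0 0" --pt "0 0 0.17 0 0 0" --pt "0 0 0.17 0 0 0"

```text
clock: 11.25
tcp_pos: [0.6239, -0.0732, 0.1516]
orientation: [0.0, 3.141, -0.0]
contact_force: [0.1, -0.8, -1.0]
grip_width: 0.053
gripper_force: 26.8
```

Request:
apply_moves --pt "0 0 0.008 0 0 0" --pt "0 0 0.016 0 0 0" --pt "0 0 0.024 0 0 0" --pt "0 0 0.024 0 0 0"

```text
clock: 11.75
tcp_pos: [0.6235, -0.0731, 0.1451]
orientation: [-0.0, -3.141, -0.0]
contact_force: [0.2, 1.0, -0.4]
grip_width: 0.0526
gripper_force: 26.8
```

Request:
apply_moves --pt "0 0 0.01 0 0 0" --pt "0 0 0.02 0 0 0" --pt "0 0 0.02 0 0 0"

```text
clock: 12.12
tcp_pos: [0.6234, -0.0731, 0.14]
orientation: [-0.0, -3.141, 0.0]
contact_force: [0.2, 0.3, -1.1]
grip_width: 0.0526
gripper_force: 26.8
```

Request:
apply_moves --pt "0 0 0.025 0 0 0" --pt "0 0 0.05 0 0 0" --pt "0 0 0.075 0 0 0" --pt "0 0 0.088 0 0 0" --pt "0 0 0.088 0 0 0"

```text
clock: 12.75
tcp_pos: [0.6234, -0.0731, 0.1179]
orientation: [-0.0, -3.141, 0.0]
contact_force: [-0.9, 0.1, -1.0]
grip_width: 0.0526
gripper_force: 26.8
```

Request:
apply_moves --pt "0 0 0.01 0 0 0" --pt "0 0 0.018 0 0 0" --pt "0 0 0.024 0 0 0" --pt "0 0 0.024 0 0 0"

```text
clock: 13.25
tcp_pos: [0.6238, -0.0731, 0.1125]
orientation: [0.0, 3.141, 0.0]
contact_force: [-0.0, -1.0, 1.0]
grip_width: 0.0527
gripper_force: 26.9
```

Request:
apply_moves --pt "0 0 0.004 0 0 0" --pt "0 0 0.006 0 0 0" --pt "0 0 0.006 0 0 0"

```text
clock: 13.62
tcp_pos: [0.6248, -0.0733, 0.1123]
orientation: [0.0, 3.139, 0.0]
contact_force: [-2.3, -0.1, 7.7]
grip_width: 0.0525
gripper_force: 27.5
```

It stopped with the underside at about 0.068 and 7.7 N, so this is the ridged core (core_2). It goes to the square tray.

Request:
apply_moves --pt "0 0 -0.04 0 0 0" --pt "0 0 -0.12 0 0 0" --pt "0 0 -0.24 0 0 0" --pt "0 0 -0.36 0 0 0" --pt "0 0 -0.36 0 0 0"

```text
clock: 14.25
tcp_pos: [0.6253, -0.0735, 0.2035]
orientation: [0.001, 3.137, -0.0]
contact_force: [0.8, 0.6, -1.7]
grip_width: 0.0524
gripper_force: 26.8
```

Request:
apply_moves --pt "0.15 0.2 0 0 0 0" --pt "0.33 0.45 0 0 0 0" --pt "0.5 0.7 0 0 0 0" --pt "0.654 0.892 0 0 0 0" --pt "0.654 0.892 0 0 0 0"

```text
clock: 14.88
tcp_pos: [0.4569, 0.1528, 0.1997]
orientation: [0.008, -3.139, -0.0]
contact_force: [0.4, 0.7, -1.7]
grip_width: 0.0524
gripper_force: 26.9
```

Request:
apply_moves --pt "-0.03 0.2 0 0 0 0" --pt "-0.06 0.45 0 0 0 0" --pt "-0.1 0.7 0 0 0 0" --pt "-0.13 0.9 0 0 0 0" --pt "-0.13 0.9 0 0 0 0"

```text
clock: 15.5
tcp_pos: [0.4905, 0.3798, 0.1988]
orientation: [0.01, -3.139, -0.001]
contact_force: [0.0, -0.9, -0.8]
grip_width: 0.0529
gripper_force: 26.9
```

Request:
apply_moves --pt "0 0 0 0 0 0" --pt "0 0 0 0 0 0"

```text
clock: 15.75
tcp_pos: [0.4929, 0.3729, 0.2004]
orientation: [-0.004, -3.141, 0.002]
contact_force: [0.4, -0.4, -0.8]
grip_width: 0.0526
gripper_force: 26.9
```

Request:
apply_moves --pt "0 0 0.16 0 0 0" --pt "0 0 0.33 0 0 0" --pt "0 0 0.48 0 0 0" --pt "0 0 0.57 0 0 0" --pt "0 0 0.596 0 0 0"

```text
clock: 16.38
tcp_pos: [0.4922, 0.3729, 0.0506]
orientation: [-0.003, -3.14, 0.003]
contact_force: [0.2, -0.3, -0.5]
grip_width: 0.0526
gripper_force: 26.9
```

Request:
apply_moves --pt "0 0 0 0 0 0" --pt "0 0 0.005 0 0 0" --pt "0 0 0.005 0 0 0"

```text
clock: 16.75
tcp_pos: [0.4932, 0.3753, 0.0515]
orientation: [0.001, 3.14, 0.002]
contact_force: [0.1, -0.2, -1.2]
grip_width: 0.0524
gripper_force: 26.9
```

Request:
apply_moves --pt "0 0 0.004 0 0 0" --pt "0 0 0.008 0 0 0" --pt "0 0 0.008 0 0 0"

```text
clock: 17.12
tcp_pos: [0.493, 0.3753, 0.0494]
orientation: [0.0, 3.141, 0.001]
contact_force: [-1.0, -0.5, 5.6]
grip_width: 0.0525
gripper_force: 27.4
```

Request:
apply_moves --pt "0 0 0 0 0 0" --pt "0 0 0 0 0 0" --pt "0 0 0 0 0 0" --pt "0 0 0 0 0 0" --pt "0 0 0 0 0 0" --claw 1

```text
clock: 17.75
tcp_pos: [0.4927, 0.3749, 0.0485]
orientation: [-0.0, -3.142, 0.0]
contact_force: [0.7, -0.5, -0.6]
grip_width: 0.0854
gripper_force: 0.0
```

Request:
apply_moves --pt "0 0 -0.05 0 0 0" --pt "0 0 -0.2 0 0 0" --pt "0 0 -0.4 0 0 0" --pt "0 0 -0.6 0 0 0" --pt "0 0 -0.6 0 0 0"

```text
clock: 18.38
tcp_pos: [0.4953, 0.3769, 0.2044]
orientation: [0.001, 3.134, 0.011]
contact_force: [0.1, 1.1, -1.7]
grip_width: 0.0855
gripper_force: 0.0
```

Run:
```python
from tilt import *
o=r.get_obs(); print(o["tcp_pos"],o["grip_width"],o["clock"])
P=[r.grab_frame("wrist"),r.grab_frame("scene")]
for p in P:
    for d in r.landmark_of(p,"core_1")[:4]: print(round(d["conf"],2),ray(p,d["point"],.005)[:2])
    for d in r.landmark_of(p,"square_tray")[:1]: print("tray",ray(p,d["point"],0)[:2])
```

```text
[0.4953 0.3769 0.2044] 0.08549224130618964 18.375
0.75 [0.496  0.3766]
tray [0.4915 0.3795]
0.9 [ 0.4721 -0.1015]
0.72 [ 0.3857 -0.1899]
0.68 [0.4866 0.38  ]
tray [0.4876 0.3725]
```

Request:
apply_moves --pt "0.03 -0.23 0 0 0 0" --pt "0.06 -0.46 0 0 0 0" --pt "0.1 -0.7 0 0 0 0" --pt "0.13 -0.98 0 0 0 0" --pt "0.13 -0.98 0 0 0 0"

```text
clock: 19.3
tcp_pos: [0.4591, 0.1249, 0.1978]
orientation: [-0.011, -3.14, 0.003]
contact_force: [0.8, 0.9, -0.5]
grip_width: 0.0854
gripper_force: 0.0
```

Request:
apply_moves --pt "0 -0.23 0 0 0 0" --pt "0 -0.46 0 0 0 0" --pt "-0.01 -0.7 0 0 0 0" --pt "-0.016 -0.95 0 0 0 0" --pt "-0.016 -0.95 0 0 0 0"

```text
clock: 19.92
tcp_pos: [0.4638, -0.1119, 0.1983]
orientation: [-0.013, -3.141, 0.003]
contact_force: [0.2, 0.9, -0.3]
grip_width: 0.0853
gripper_force: 0.0
```

Request:
apply_moves --pt "0 0 0 0 0 0" --pt "0 0 0 0 0 0"

```text
clock: 20.18
tcp_pos: [0.4644, -0.1056, 0.1982]
orientation: [0.005, -3.141, -0.001]
contact_force: [-0.7, 0.1, -0.0]
grip_width: 0.0858
gripper_force: 0.0
```

Run:
```python
from tilt import *
o=r.get_obs(); t=o["tcp_pos"]; print(t,o["orientation"],o["grip_width"],o["clock"])
p=r.grab_frame("wrist")
for d in r.landmark_of(p,"core_1")[:4]: print(round(d["conf"],2),d["point"],ray(p,d["point"],0)[:2])
q=fit([p],"core_1",[.463,-.107])
for k in ("tin","bar_box"):
    for d in r.outline_of(p,k)[:2]:
        yx=np.argwhere(d["pixels"]).astype(np.float32); b=cv2.boxPoints(cv2.minAreaRect(yx[:,::-1].copy()))
        print(k,d["conf"],[ray(p,c,.06 if k=="bar_box" else .098)[:2] for c in b])
im=p["pixels"].copy()
for m in tcyl([q[0],q[1],0,0]): cv2.polylines(im,[np.round(proj(p,m)).astype(np.int32)],True,(0,0,255))
save(dict(pixels=im),"w2")
```

```text
[ 0.4644 -0.1056  0.1982] [ 0.0048 -3.1409 -0.0007] 0.08576803663690495 20.175
0.69 [365.0, 150.3] [0.4347 0.001 ]
0.64 [192.1, 97.7] [ 0.379  -0.1905]
0.57 [268.5, 174.9] [ 0.4631 -0.1078]
core_1 1 [ 0.4626 -0.1063] 0.128 each: [array([ 0.4626, -0.1063])]
tin 0.68 [array([ 0.3872, -0.1088]), array([ 0.3465, -0.0662]), array([ 0.3858, -0.0213]), array([ 0.4301, -0.0637])]
bar_box 0.84 [array([ 0.5031, -0.0355]), array([ 0.3716, -0.0386]), array([0.3734, 0.0156]), array([0.5053, 0.0251])]
bar_box 0.16 [array([ 0.5538, -0.1137]), array([0.5374, 0.0638]), array([0.6544, 0.0885]), array([ 0.6738, -0.1053])]
```

View pics/w2.png

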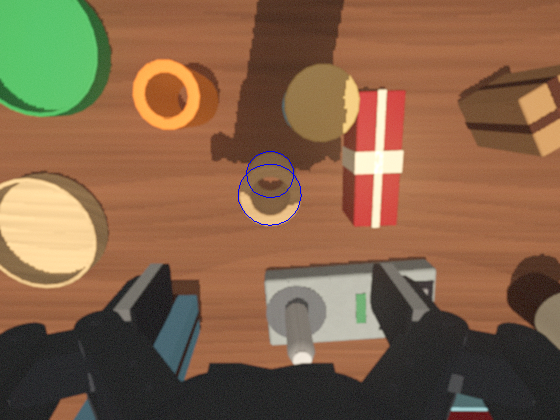

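The core's rim at (270,195) matches the fit at (0.463, −0.107), and the fingers have room on both sides.

Request:
apply_moves --pt "0.006 -0.006 0.16 0 0 0" --pt "0.006 -0.006 0.33 0 0 0" --pt "0.006 -0.006 0.49 0 0 0" --pt "0.006 -0.006 0.615 0 0 0" --pt "0.006 -0.006 0.615 0 0 0"

```text
clock: 21.05
tcp_pos: [0.4608, -0.1087, 0.0432]
orientation: [0.0, -3.137, -0.0]
contact_force: [0.3, -0.7, 0.4]
grip_width: 0.0854
gripper_force: 0.0
```

Request:
apply_moves --pt "0 0 0 0 0 0" --pt "0 0 0 0 0 0" --pt "0 0 0 0 0 0" --claw 0.75

```text
clock: 21.42
tcp_pos: [0.4634, -0.1091, 0.0458]
orientation: [0.0, 3.14, 0.0]
contact_force: [0.2, 0.9, -0.3]
grip_width: 0.064
gripper_force: 0.0
```

Request:
apply_moves --pt "0 0 0 0 0 0" --pt "0 0 0 0 0 0" --pt "0 0 0 0 0 0" --claw 0.6 --newtons 25

```text
clock: 21.8
tcp_pos: [0.4638, -0.1089, 0.0458]
orientation: [0.0, 3.139, 0.001]
contact_force: [-0.1, 0.9, 7.4]
grip_width: 0.0531
gripper_force: 25.2
```

Request:
apply_moves --pt "0 0 -0.06 0 0 0" --pt "0 0 -0.2 0 0 0" --pt "0 0 -0.4 0 0 0" --pt "0 0 -0.6 0 0 0" --pt "0 0 -0.6 0 0 0"

```text
clock: 22.42
tcp_pos: [0.4652, -0.1097, 0.1992]
orientation: [0.001, 3.133, 0.0]
contact_force: [-0.8, -1.5, -1.1]
grip_width: 0.0529
gripper_force: 26.7
```

Request:
apply_moves --pt "-0.16 0.03 0 0 0 0" --pt "-0.34 0.07 0 0 0 0" --pt "-0.5 0.11 0 0 0 0" --pt "-0.64 0.143 0 0 0 0" --pt "-0.64 0.143 0 0 0 0"

```text
clock: 23.05
tcp_pos: [0.6237, -0.0719, 0.1933]
orientation: [0.003, -3.14, 0.001]
contact_force: [-0.5, 0.1, -0.3]
grip_width: 0.0527
gripper_force: 26.7
```

Request:
apply_moves --pt "0 0 0 0 0 0" --pt "0 0 0 0 0 0" --pt "0 0 0 0 0 0" --pt "0 0 0 0 0 0"

```text
clock: 23.55
tcp_pos: [0.6224, -0.0735, 0.195]
orientation: [0.001, 3.141, 0.0]
contact_force: [-0.3, -0.7, -0.7]
grip_width: 0.0527
gripper_force: 26.7
```

Request:
apply_moves --pt "-0.008 0.002 0.08 0 0 0" --pt "-0.008 0.002 0.14 0 0 0" --pt "-0.008 0.002 0.16 0 0 0" --pt "-0.008 0.002 0.168 0 0 0" --pt "-0.008 0.002 0.168 0 0 0"

```text
clock: 24.18
tcp_pos: [0.6248, -0.073, 0.1529]
orientation: [0.0, 3.141, -0.0]
contact_force: [-0.4, 0.8, -1.0]
grip_width: 0.0531
gripper_force: 26.7
```

Request:
apply_moves --pt "0 0 0.008 0 0 0" --pt "0 0 0.014 0 0 0" --pt "0 0 0.014 0 0 0"

```text
clock: 24.55
tcp_pos: [0.6246, -0.0729, 0.1493]
orientation: [-0.0, -3.142, -0.0]
contact_force: [-0.1, -0.0, -1.4]
grip_width: 0.0528
gripper_force: 26.7
```

Request:
apply_moves --pt "0 0 0.01 0 0 0" --pt "0 0 0.02 0 0 0" --pt "0 0 0.034 0 0 0" --pt "0 0 0.034 0 0 0"

```text
clock: 25.05
tcp_pos: [0.6243, -0.0738, 0.1404]
orientation: [-0.001, -3.141, 0.002]
contact_force: [0.1, -3.3, -1.8]
grip_width: 0.0527
gripper_force: 26.6
```

Request:
apply_moves --pt "0 0 0.025 0 0 0" --pt "0 0 0.05 0 0 0" --pt "0 0 0.075 0 0 0" --pt "0 0 0.1 0 0 0" --pt "0 0 0.1 0 0 0"

```text
clock: 25.68
tcp_pos: [0.624, -0.0736, 0.1148]
orientation: [-0.001, -3.14, 0.001]
contact_force: [-0.1, -5.8, -2.1]
grip_width: 0.0528
gripper_force: 26.6
```

Request:
apply_moves --pt "0 -0.007 0 0 0 0" --pt "0 -0.007 0.008 0 0 0" --pt "0 -0.007 0.016 0 0 0" --pt "0 -0.007 0.016 0 0 0"

```text
clock: 26.18
tcp_pos: [0.6244, -0.074, 0.1114]
orientation: [0.0, -3.141, -0.001]
contact_force: [0.2, -2.3, -0.4]
grip_width: 0.0527
gripper_force: 26.8
```

It has passed the ridge height with little force, so this is the clear core. I'll take it home.

Request:
apply_moves --pt "0 -0.004 0.03 0 0 0" --pt "0 -0.004 0.06 0 0 0" --pt "0 -0.004 0.09 0 0 0" --pt "0 -0.004 0.12 0 0 0" --pt "0 -0.004 0.133 0 0 0"

```text
clock: 26.8
tcp_pos: [0.6242, -0.0755, 0.0777]
orientation: [-0.0, -3.141, -0.0]
contact_force: [-0.1, -0.2, -0.5]
grip_width: 0.0528
gripper_force: 26.9
```

Request:
apply_moves --pt "0 0 0.004 0 0 0" --pt "0 0 0.008 0 0 0" --pt "0 0 0.008 0 0 0"

```text
clock: 27.18
tcp_pos: [0.6248, -0.0756, 0.0767]
orientation: [0.0, 3.141, 0.0]
contact_force: [-0.1, 0.2, 0.1]
grip_width: 0.0528
gripper_force: 26.9
```

Request:
apply_moves --pt "0 0 0.004 0 0 0" --pt "0 0 0.004 0 0 0"

```text
clock: 27.42
tcp_pos: [0.6251, -0.0756, 0.076]
orientation: [0.0, 3.141, 0.0]
contact_force: [-0.3, 0.4, 1.2]
grip_width: 0.053
gripper_force: 27.1
```

Request:
apply_moves --pt "0 0 0 0 0 0" --pt "0 0 0 0 0 0" --pt "0 0 0 0 0 0" --pt "0 0 0 0 0 0" --pt "0 0 0 0 0 0" --claw 1

```text
clock: 28.05
tcp_pos: [0.6246, -0.0756, 0.0755]
orientation: [-0.0, -3.141, 0.0]
contact_force: [-0.1, -0.2, -0.2]
grip_width: 0.0854
gripper_force: 0.0
```

Request:
apply_moves --pt "0 0 -0.06 0 0 0" --pt "0 0 -0.2 0 0 0" --pt "0 0 -0.4 0 0 0" --pt "0 0 -0.56 0 0 0" --pt "0 0 -0.56 0 0 0"

```text
clock: 28.68
tcp_pos: [0.6272, -0.0763, 0.2206]
orientation: [0.001, 3.133, 0.0]
contact_force: [-0.4, -0.5, -0.1]
grip_width: 0.0854
gripper_force: 0.0
```

Request:
apply_moves --pt "0 0.15 0 0 0 0" --pt "0.01 0.3 0 0 0 0" --pt "0.02 0.45 0 0 0 0" --pt "0.036 0.53 0 0 0 0" --pt "0.036 0.53 0 0 0 0" --claw 0

```text
clock: 29.3
tcp_pos: [0.6151, 0.0582, 0.2152]
orientation: [0.004, -3.141, -0.0]
contact_force: [-0.3, -0.5, -0.1]
grip_width: 0.0001
gripper_force: 0.0
```

Run:
```python
from tilt import *
o=r.get_obs(); print(o["tcp_pos"],o["grip_width"],o["clock"])
for n in ("side","scene"):
    p=r.grab_frame(n)
    for t in ("core_1","key_top"):
        for d in r.landmark_of(p,t)[:3]: print(n,t,round(d["conf"],2),ray(p,d["point"],.03 if t=="core_1" else .0365)[:2])
```

```text
[0.6151 0.0582 0.2152] 7.920868704977641e-05 29.3
side core_1 0.74 [0.4839 0.3268]
side core_1 0.67 [ 0.6346 -0.0779]
side core_1 0.67 [ 0.3785 -0.2091]
side key_top 0.96 [0.6222 0.0617]
side key_top 0.67 [ 0.626  -0.0783]
side key_top 0.31 [0.6162 0.0466]
scene core_1 0.77 [0.502  0.3771]
scene core_1 0.64 [ 0.3962 -0.1618]
scene core_1 0.57 [ 0.6261 -0.0723]
scene key_top 0.67 [0.7935 0.1227]
```

Request:
apply_moves --pt "0 0 0.18 0 0 0" --pt "0 0 0.36 0 0 0" --pt "0 0 0.54 0 0 0" --pt "0 0 0.64 0 0 0" --pt "0 0 0.68 0 0 0"

```text
clock: 30.22
tcp_pos: [0.6148, 0.0559, 0.044]
orientation: [-0.002, -3.139, 0.001]
contact_force: [0.0, -0.1, 1.4]
grip_width: 0.0
gripper_force: 0.0
```

Request:
apply_moves --pt "0 0 0 0 0 0" --pt "0 0 0.008 0 0 0" --pt "0 0 0.008 0 0 0"

```text
clock: 30.6
tcp_pos: [0.6164, 0.057, 0.0445]
orientation: [0.0, 3.14, 0.001]
contact_force: [0.9, -0.0, -0.1]
grip_width: -0.0
gripper_force: 0.0
```

Position is (0.616, 0.057, 0.0445), about 8 mm above the key.

Request:
apply_moves --pt "0 0 0.015 0 0 0" --pt "0 0 0.03 0 0 0" --pt "0 0 0.034 0 0 0" --pt "0 0 0.034 0 0 0"

```text
clock: 31.1
tcp_pos: [0.6155, 0.0568, 0.0348]
orientation: [-0.0, -3.141, 0.0]
contact_force: [0.4, 0.0, -0.4]
grip_width: 0.0001
gripper_force: 0.0
```

Request:
apply_moves --pt "0 0 0.004 0 0 0" --pt "0 0 0.004 0 0 0"

```text
clock: 31.35
tcp_pos: [0.6156, 0.0569, 0.034]
orientation: [-0.0, -3.142, -0.0]
contact_force: [0.0, -0.7, -0.8]
grip_width: -0.0001
gripper_force: 0.0
```

Request:
apply_moves --pt "0 0 0.005 0 0 0" --pt "0 0 0.005 0 0 0"

```text
clock: 31.6
tcp_pos: [0.6156, 0.0569, 0.0327]
orientation: [-0.0, -3.141, -0.0]
contact_force: [-0.3, 0.0, 0.6]
grip_width: -0.0001
gripper_force: 0.0
```

Request:
apply_moves --pt "0 0 0.005 0 0 0" --pt "0 0 0.005 0 0 0"

```text
clock: 31.85
tcp_pos: [0.6156, 0.0569, 0.0314]
orientation: [-0.0, -3.141, 0.0]
contact_force: [0.4, 0.7, -0.1]
grip_width: -0.0
gripper_force: 0.0
```

Run:
```python
from tilt import *
o=r.get_obs(); t=o["tcp_pos"]
P=[r.grab_frame(n) for n in ("side","scene","wrist")]
u=[cv2.resize(p["pixels"][int(b)-75:int(b)+75,int(a)-100:int(a)+100],(400,300),interpolation=cv2.INTER_CUBIC) for p,(a,b) in zip(P[:2],[proj(p,[t])[0] for p in P[:2]])]
w=cv2.resize(P[2]["pixels"],(400,300)); c=proj(P[2],[t])[0]; print(c)
z=cv2.resize(P[2]["pixels"][180:330,180:380],(400,300),interpolation=cv2.INTER_CUBIC)
save(dict(pixels=np.vstack([np.hstack(u),np.hstack([w,z])])),"key1")
print([proj(p,[t,[.6242,-.0745,.13],[.6152,.0553,.0365]]).round(1).tolist() for p in P],[proj(p,[t])[0].astype(int)-[100,75] for p in P[:2]])
```

```text
[269.6972 237.3185]
[[[287.6, 208.9], [308.1, 209.6], [287.6, 207.8]], [[276.3, 235.7], [237.4, 179.0], [276.0, 234.2]], [[269.7, 237.3], [-158.0, 377.9], [266.9, 239.9]]] [array([187, 133]), array([176, 160])]
```

View pics/key1.png

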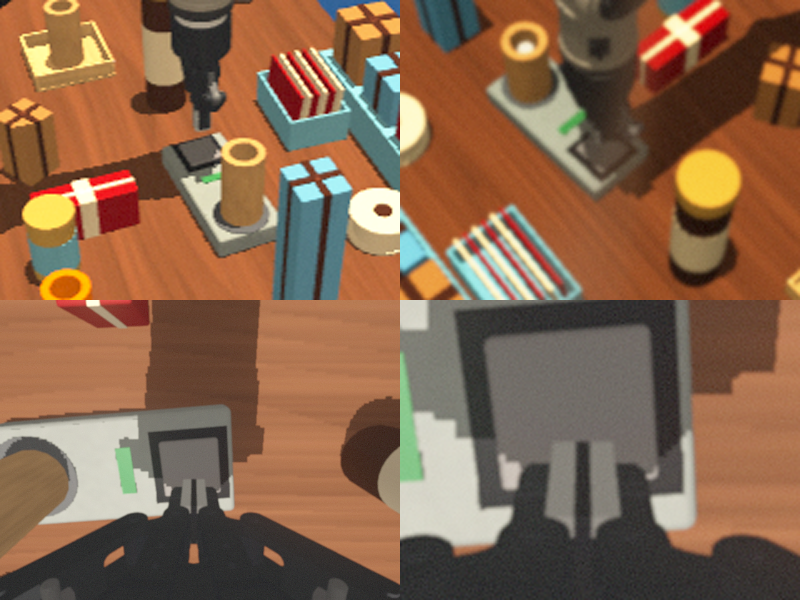

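The tips show clearly above the key: about (200,125) against the pad at (200,155) in the side panel. In the wrist view they sit at row 251 against the TCP's 237. So the real tips are about 19 mm behind the reported TCP, which also explains the first missed grasp. I'll go on down carefully.

Request:
apply_moves --pt "0 0 0.01 0 0 0" --pt "0 0 0.022 0 0 0" --pt "0 0 0.036 0 0 0" --pt "0 0 0.036 0 0 0"

```text
clock: 32.5
tcp_pos: [0.6153, 0.0568, 0.0221]
orientation: [-0.0, -3.141, 0.0]
contact_force: [0.6, -0.2, -0.2]
grip_width: -0.0003
gripper_force: 0.0
```

Request:
apply_moves --pt "0 0 0.005 0 0 0" --pt "0 0 0.01 0 0 0" --pt "0 0 0.01 0 0 0"

```text
clock: 32.88
tcp_pos: [0.6156, 0.0569, 0.02]
orientation: [-0.0, -3.141, -0.0]
contact_force: [-0.4, 0.2, -0.0]
grip_width: -0.0
gripper_force: 0.0
```

Request:
apply_moves --pt "0 0 0.005 0 0 0" --pt "0 0 0.01 0 0 0" --pt "0 0 0.01 0 0 0"

```text
clock: 33.25
tcp_pos: [0.6155, 0.0568, 0.0174]
orientation: [-0.0, -3.141, 0.0]
contact_force: [0.2, 0.6, -0.7]
grip_width: -0.0
gripper_force: 0.0
```

Request:
apply_moves --pt "0 0 0.004 0 0 0" --pt "0 0 0.004 0 0 0"

```text
clock: 33.5
tcp_pos: [0.6156, 0.0569, 0.0165]
orientation: [-0.0, -3.141, 0.0]
contact_force: [0.2, 0.3, 0.1]
grip_width: -0.0002
gripper_force: 0.0
```

Request:
apply_moves --pt "0 0 0.004 0 0 0" --pt "0 0 0.004 0 0 0"

```text
clock: 33.75
tcp_pos: [0.6156, 0.0569, 0.0154]
orientation: [-0.0, -3.141, -0.0]
contact_force: [-0.2, 0.4, 0.1]
grip_width: -0.0002
gripper_force: 0.0
```

Request:
apply_moves --pt "0 0 0.004 0 0 0" --pt "0 0 0.004 0 0 0"

```text
clock: 34.0
tcp_pos: [0.6156, 0.0568, 0.0144]
orientation: [-0.0, -3.141, 0.0]
contact_force: [0.0, 0.8, 0.5]
grip_width: -0.0001
gripper_force: 0.0
```

Request:
apply_moves --pt "0 0 0.004 0 0 0" --pt "0 0 0.004 0 0 0"

```text
clock: 34.25
tcp_pos: [0.6156, 0.0569, 0.0135]
orientation: [-0.0, -3.141, -0.0]
contact_force: [0.7, 0.1, -0.5]
grip_width: -0.0001
gripper_force: 0.0
```

Request:
apply_moves --pt "0 0 0.004 0 0 0" --pt "0 0 0.004 0 0 0"

```text
clock: 34.5
tcp_pos: [0.6156, 0.0569, 0.0125]
orientation: [-0.0, -3.141, 0.0]
contact_force: [0.3, 0.4, -0.5]
grip_width: -0.0
gripper_force: 0.0
```

Request:
apply_moves --pt "0 0 0.004 0 0 0" --pt "0 0 0.004 0 0 0"

```text
clock: 34.75
tcp_pos: [0.6156, 0.0569, 0.0114]
orientation: [-0.0, -3.141, 0.0]
contact_force: [1.0, 0.8, 0.1]
grip_width: -0.0001
gripper_force: 0.0
```

Request:
apply_moves --pt "0 0 0.004 0 0 0" --pt "0 0 0.004 0 0 0"

```text
clock: 35.0
tcp_pos: [0.6156, 0.0568, 0.0104]
orientation: [-0.0, -3.141, 0.0]
contact_force: [0.0, -0.7, -0.7]
grip_width: -0.0003
gripper_force: 0.0
```

Run:
```python
from tilt import *
o=r.get_obs(); t=o["tcp_pos"]; print(t,o["contact_force"])
p=r.grab_frame("side"); g=p["pixels"].astype(int).sum(2)//3
c=proj(p,[t,t+[0,0,.019],t+[0,0,.03],[t[0],t[1],.0365]]); print(c)
x=int(round(c[0,0]))
for r0 in range(185,216): print(r0,g[r0,x-6:x+7])
```

```text
[0.6156 0.0568 0.0104] [ 0.0467 -0.6974 -0.6725]
[[287.6391 214.7604]
 [287.5858 209.463 ]
 [287.5545 206.3477]
 [287.5658 207.4676]]
185 [ 45  41  44  40  41  38  40  42  55  63 112 146 154]
186 [ 58  39  37  41  41  41  43  50  60  67  94 149 169]
187 [ 60  43  43  42  41  43  60  70  88  87  74 141 177]
188 [ 56  42  41  42  40  43  48  46  77  93  88 115 140]
189 [ 62  38  39  38  39  43  42  54  61  69  69  84 103]
190 [82 47 41 37 43 42 37 42 40 50 51 57 71]
191 [104  75  45  39  37  33  34  40  39  40  38  51  61]
192 [112  95  58  39  41  33  37  36  36  34  44  50  49]
193 [111 107  69  34  37  39  35  35  36  34  41  37  38]
194 [108 106  86  67  52  39  37  37  36  39  42  41  39]
195 [112 105 113 105  62  40  38  40  38  36  65  75  75]
196 [108 103 113 128  91  36  38  39  42  56 105 119 116]
197 [109  96 110 129  92  42  42  40  37  57 105 119 116]
198 [114  96 107 131  91  43  39  43  39  55 103 120 119]
199 [113  94 108 129  93  41  40  43  39  57  97 118 132]
200 [117  94 111 132  94  39  39  41  41  55  83 184 217]
201 [114  97 109 134  94  44  41  42  43  57  68  96 186]
202 [115  92 103 131  89  34  38  38  41  53  73  67 116]
203 [ 65  61  95 126  92  37  39  69  83 101  93  64  58]
204 [ 87  86 100 126 117 113 112 111  98  91  89  78  57]
205 [89 89 92 92 92 92 91 92 88 90 90 91 76]
206 [92 89 88 89 93 90 86 90 92 88 91 91 89]
207 [90 89 89 91 93 92 89 89 90 89 90 90 90]
208 [90 88 90 88 91 89 92 91 90 90 92 88 93]
209 [89 93 88 87 88 92 89 92 89 90 92 93 90]
210 [91 91 92 90 89 91 88 92 90 90 92 91 92]
211 [92 91 92 91 91 89 92 88 95 92 88 91 92]
212 [86 90 93 86 90 92 90 93 91 95 96 95 99]
213 [90 89 87 89 90 94 98 94 91 96 77 58 55]
214 [80 93 94 96 93 93 84 69 50 43 33 30 46]
215 [73 91 94 78 53 44 28 29 29 29 24 34 52]
```

Request:
apply_moves --pt "0 0 0.004 0 0 0" --pt "0 0 0.008 0 0 0" --pt "0 0 0.008 0 0 0"

```text
clock: 35.42
tcp_pos: [0.6155, 0.0569, 0.0084]
orientation: [-0.0, -3.141, 0.0]
contact_force: [0.7, 0.1, -0.1]
grip_width: 0.0001
gripper_force: 0.0
```

Request:
apply_moves --pt "0 0 0.003 0 0 0" --pt "0 0 0.006 0 0 0" --pt "0 0 0.006 0 0 0"

```text
clock: 35.8
tcp_pos: [0.6156, 0.0569, 0.007]
orientation: [-0.0, -3.141, -0.0]
contact_force: [-0.1, 0.5, -0.0]
grip_width: -0.0
gripper_force: 0.0
```

Request:
apply_moves --pt "0 0 0.003 0 0 0" --pt "0 0 0.006 0 0 0" --pt "0 0 0.006 0 0 0"

```text
clock: 36.17
tcp_pos: [0.6156, 0.0569, 0.0055]
orientation: [-0.0, -3.142, 0.0]
contact_force: [-0.2, -0.8, 0.2]
grip_width: 0.0001
gripper_force: 0.0
```

Request:
apply_moves --pt "0 0 0.003 0 0 0" --pt "0 0 0.006 0 0 0" --pt "0 0 0.006 0 0 0"

```text
clock: 36.55
tcp_pos: [0.6156, 0.0569, 0.0039]
orientation: [-0.0, -3.141, 0.0]
contact_force: [0.7, 0.1, -0.2]
grip_width: 0.0001
gripper_force: 0.0
```

Request:
apply_moves --pt "0 0 0.003 0 0 0" --pt "0 0 0.006 0 0 0" --pt "0 0 0.006 0 0 0"

```text
clock: 36.92
tcp_pos: [0.6156, 0.0569, 0.0025]
orientation: [-0.0, -3.141, 0.0]
contact_force: [-0.3, -0.6, -0.3]
grip_width: -0.0002
gripper_force: 0.0
```

Request:
apply_moves --pt "0 0 0.003 0 0 0" --pt "0 0 0.006 0 0 0" --pt "0 0 0.006 0 0 0"

```text
clock: 37.3
tcp_pos: [0.6155, 0.0569, 0.0009]
orientation: [-0.0, -3.141, 0.0]
contact_force: [0.1, -0.6, 0.8]
grip_width: -0.0001
gripper_force: 0.0
```

Request:
apply_moves --pt "0 0 0.003 0 0 0" --pt "0 0 0.006 0 0 0" --pt "0 0 0.006 0 0 0"

```text
clock: 37.67
tcp_pos: [0.6156, 0.0569, -0.0006]
orientation: [-0.0, -3.141, 0.0]
contact_force: [0.2, 0.4, 1.0]
grip_width: -0.0004
gripper_force: 0.0
```

Request:
apply_moves --pt "0 0 0.002 0 0 0" --pt "0 0 0.004 0 0 0" --pt "0 0 0.004 0 0 0"

```text
clock: 38.05
tcp_pos: [0.6156, 0.0568, -0.0015]
orientation: [-0.0, -3.142, -0.0]
contact_force: [-0.1, -0.7, 0.3]
grip_width: -0.0001
gripper_force: 0.0
```

Request:
apply_moves --pt "0 0 0.004 0 0 0" --pt "0 0 0.008 0 0 0" --pt "0 0 0.008 0 0 0"

```text
clock: 38.42
tcp_pos: [0.6156, 0.0569, -0.0035]
orientation: [-0.0, -3.142, -0.0]
contact_force: [-0.7, -0.8, -0.4]
grip_width: -0.0
gripper_force: 0.2
```

Run:
```python
from tilt import *
o=r.get_obs(); t=o["tcp_pos"]; print(t,o["contact_force"])
p=r.grab_frame("side"); g=p["pixels"].astype(int).sum(2)//3
x=287
for r0 in range(198,218): print(r0,g[r0,x-10:x+10])
print(proj(p,[[t[0],t[1]-.023,.0365],[t[0],t[1]+.023,.0365]]))
```

```text
[ 0.6156  0.0569 -0.0035] [-0.6797 -0.7983 -0.4435]
198 [119 124 120 115 114 112  93  75  71  50  38  36  34  33  41  43  38  39
  37  62]
199 [118 121 118 119 115 113  96 109  99  61  42  38  40  37  37  48  58  80
 112 164]
200 [119 120 121 118 118 114  98 107 130  90  34  40  39  36  57  76 186 215
 212 214]
201 [121 121 121 122 113 118  96 109 131  92  38  45  42  39  60  68  96 186
 216 216]
202 [123 120 122 122 118 116 105 115 127  89  40  40  45  43  57  69  64 118
 194 217]
203 [124 117 109  89  75  64  83 115 129  94  40  45  39  47  57  81  70  61
 145 206]
204 [ 57  50  55  70  83  87  97 114 129  94  39  42  41  39  56  91  78  55
  59 179]
205 [ 76  89  87  85  86  91  88 109 128  87  38  42  40  42  57  88  93  67
  46 118]
206 [ 82  89  87  88  91  91  83 107 129  92  40  40  42  38  55  90  94  80
  55  53]
207 [ 79  90  91  89  88  89  88 106 124  97  47  37  70  88  99  98  91  86
  68  53]
208 [ 50  79  92  91  88  89  92  93 118 119 111 111 108  99  92  88  89  91
  90  76]
209 [ 26  70  90  92  93  88  88  90  94  93  93  90  92  87  91  89  90  92
  90 158]
210 [ 28  46  79  90  86  91  89  89  87  90  89  94  89  90  90  93  92  95
  93 165]
211 [ 25  30  48  83  92  88  90  88  90  92  89  88  90  93  90  89  90  90
 143 155]
212 [ 45  28  26  73  90  91  91  91  93  91  89  92  89  89  96 100  94  93
  99  85]
213 [66 30 35 46 81 87 93 89 91 89 93 96 97 91 92 75 59 47 49 57]
214 [81 44 23 34 50 78 89 94 95 94 92 91 77 60 44 33 27 29 44 50]
215 [ 98  80  48  24  30  73  90  90  76  59  45  28  37  32  29  24  31  51
  65 176]
216 [100 100  65  25  26  38  45  39  28  30  29  28  28  40  56  76  90 101
 180 217]
217 [101 102  78  45  29  33  28  31  27  28  54  64  88  99  99  98 101 179
 218 218]
[[290.2966 212.6069]
 [284.9591 202.4315]]
```

Request:
apply_moves --pt "0 0 0.004 0 0 0" --pt "0 0 0.008 0 0 0" --pt "0 0 0.008 0 0 0"

```text
clock: 38.85
tcp_pos: [0.6157, 0.0569, -0.0052]
orientation: [0.0, 3.142, 0.0]
contact_force: [-1.8, -0.6, 5.2]
grip_width: -0.0001
gripper_force: 2.6
```

Request:
apply_moves --pt "0 0 0.003 0 0 0" --pt "0 0 0.006 0 0 0" --pt "0 0 0.006 0 0 0"

```text
clock: 39.22
tcp_pos: [0.6157, 0.0569, -0.0055]
orientation: [0.001, 3.142, 0.001]
contact_force: [-5.8, -0.7, 15.1]
grip_width: -0.0002
gripper_force: 7.8
```

Key pressed at about 15 N. Next I'll go back to the core.

Request:
apply_moves --pt "0 0 -0.1 0 0 0" --pt "0 0 -0.3 0 0 0" --pt "0 0 -0.5 0 0 0" --pt "0 0 -0.72 0 0 0" --pt "0 0 -0.8 0 0 0"

```text
clock: 39.85
tcp_pos: [0.6175, 0.0569, 0.1968]
orientation: [0.001, 3.136, 0.002]
contact_force: [0.2, 0.1, -0.2]
grip_width: 0.0
gripper_force: 0.0
```

Request:
apply_moves --pt "-0.01 -0.15 0 0 0 0" --pt "-0.02 -0.3 0 0 0 0" --pt "-0.03 -0.45 0 0 0 0" --pt "-0.034 -0.53 0 0 0 0" --pt "-0.034 -0.53 0 0 0 0" --claw 1

```text
clock: 40.48
tcp_pos: [0.6239, -0.077, 0.1929]
orientation: [-0.005, -3.141, 0.001]
contact_force: [-0.5, 0.3, 0.8]
grip_width: 0.085
gripper_force: 0.0
```

Request:
apply_moves --pt "0 0 0 0 0 0" --pt "0 0 0 0 0 0" --pt "0 0 0 0 0 0"

```text
clock: 40.85
tcp_pos: [0.6242, -0.0743, 0.193]
orientation: [0.002, -3.142, -0.001]
contact_force: [-0.6, -0.3, 0.2]
grip_width: 0.0854
gripper_force: 0.0
```

Request:
apply_moves --pt "0 -0.003 0.14 0 0 0" --pt "0 -0.003 0.28 0 0 0" --pt "0 -0.003 0.42 0 0 0" --pt "0 -0.003 0.492 0 0 0" --pt "0 -0.003 0.492 0 0 0"

```text
clock: 41.48
tcp_pos: [0.6234, -0.076, 0.0691]
orientation: [0.0, -3.139, -0.0]
contact_force: [-0.1, -0.1, 0.2]
grip_width: 0.0857
gripper_force: 0.0
```

Request:
apply_moves --pt "0 0 0 0 0 0" --pt "0 0 0 0 0 0" --pt "0 0 0 0 0 0" --claw 0.75

```text
clock: 41.85
tcp_pos: [0.6248, -0.0764, 0.071]
orientation: [0.0, 3.14, 0.0]
contact_force: [-0.6, 0.6, -0.4]
grip_width: 0.0641
gripper_force: 0.0
```

Request:
apply_moves --pt "0 0 0 0 0 0" --pt "0 0 0 0 0 0" --pt "0 0 0 0 0 0" --claw 0.6 --newtons 25

```text
clock: 42.22
tcp_pos: [0.625, -0.0762, 0.0709]
orientation: [0.0, 3.14, 0.001]
contact_force: [-0.2, 0.2, 6.4]
grip_width: 0.0534
gripper_force: 26.0
```

Request:
apply_moves --pt "0 0 -0.06 0 0 0" --pt "0 0 -0.2 0 0 0" --pt "0 0 -0.38 0 0 0" --pt "0 0 -0.56 0 0 0" --pt "0 0 -0.56 0 0 0"

```text
clock: 42.85
tcp_pos: [0.6265, -0.0772, 0.2147]
orientation: [0.001, 3.134, -0.0]
contact_force: [0.1, 0.2, -1.2]
grip_width: 0.053
gripper_force: 26.6
```

Request:
apply_moves --pt "0.15 -0.08 0 0 0 0" --pt "0.3 -0.16 0 0 0 0" --pt "0.46 -0.24 0 0 0 0" --pt "0.58 -0.3 0 0 0 0" --pt "0.58 -0.3 0 0 0 0"

```text
clock: 43.48
tcp_pos: [0.476, -0.1528, 0.2095]
orientation: [-0.006, -3.139, -0.001]
contact_force: [0.6, -0.5, -1.1]
grip_width: 0.0529
gripper_force: 26.6
```

Request:
apply_moves --pt "-0.04 -0.2 0 0 0 0" --pt "-0.08 -0.4 0 0 0 0" --pt "-0.13 -0.62 0 0 0 0" --pt "-0.184 -0.864 0 0 0 0" --pt "-0.184 -0.864 0 0 0 0"

```text
clock: 44.1
tcp_pos: [0.5242, -0.3726, 0.2088]
orientation: [-0.01, -3.139, 0.005]
contact_force: [-0.1, -0.3, -1.4]
grip_width: 0.0528
gripper_force: 26.8
```

Request:
apply_moves --pt "0 0 0 0 0 0" --pt "0 0 0 0 0 0"

```text
clock: 44.35
tcp_pos: [0.5257, -0.3653, 0.2096]
orientation: [0.004, -3.141, -0.002]
contact_force: [-1.0, 0.9, -1.3]
grip_width: 0.0534
gripper_force: 26.8
```

Run:
```python
from tilt import *
o=r.get_obs(); print(o["tcp_pos"],o["orientation"],o["joints"],o["clock"])
p=r.grab_frame("side")
for d in r.landmark_of(p,"round_tray")[:3]: print(round(d["conf"],2),ray(p,d["point"],0)[:2])
fit([p],"round_tray",[.526,-.366])
```

```text
[ 0.5257 -0.3653  0.2096] [ 0.0037 -3.1413 -0.0022] [ 0.1305  0.4398  0.5255  1.6501 -0.2409  1.1176  2.2943] 44.35
0.67 [ 0.3422 -0.3329]
0.66 [ 0.4362 -0.0134]
0.61 [ 0.5241 -0.3661]
round_tray 1 [ 0.5269 -0.3622] 0.043 each: [array([ 0.5269, -0.3622])]
```

Request:
apply_moves --pt "0 0 0.17 0 0 0" --pt "0 0 0.34 0 0 0" --pt "0 0 0.51 0 0 0" --pt "0 0 0.61 0 0 0" --pt "0 0 0.644 0 0 0"

```text
clock: 45.12
tcp_pos: [0.5245, -0.366, 0.0477]
orientation: [0.001, -3.14, -0.002]
contact_force: [-0.5, 0.6, 0.5]
grip_width: 0.0535
gripper_force: 26.8
```

Request:
apply_moves --pt "0 0 0 0 0 0" --pt "0 0 0.004 0 0 0" --pt "0 0 0.004 0 0 0"

```text
clock: 45.5
tcp_pos: [0.5258, -0.3677, 0.0491]
orientation: [0.0, 3.14, -0.001]
contact_force: [0.2, 0.7, -0.6]
grip_width: 0.0533
gripper_force: 26.8
```

Request:
apply_moves --pt "0 0 0.004 0 0 0" --pt "0 0 0.009 0 0 0" --pt "0 0 0.009 0 0 0"

```text
clock: 45.88
tcp_pos: [0.5253, -0.3674, 0.0461]
orientation: [0.0, 3.141, -0.0]
contact_force: [1.1, 0.8, 1.4]
grip_width: 0.053
gripper_force: 27.0
```

Request:
apply_moves --pt "0 0 0.004 0 0 0" --pt "0 0 0.004 0 0 0"

```text
clock: 46.12
tcp_pos: [0.526, -0.3674, 0.0459]
orientation: [-0.0, 3.14, 0.0]
contact_force: [-1.0, 2.4, 8.5]
grip_width: 0.0532
gripper_force: 27.6
```

Contact with the tray floor. I'll release and retreat.

Request:
apply_moves --pt "0 0 0 0 0 0" --pt "0 0 0 0 0 0" --pt "0 0 0 0 0 0" --pt "0 0 0 0 0 0" --pt "0 0 0 0 0 0" --claw 1

```text
clock: 46.75
tcp_pos: [0.525, -0.3674, 0.0447]
orientation: [-0.0, -3.141, -0.0]
contact_force: [-0.7, 0.1, 0.2]
grip_width: 0.0851
gripper_force: 0.0
```

Request:
apply_moves --pt "0 0 -0.05 0 0 0" --pt "0 0 -0.2 0 0 0" --pt "0 0 -0.4 0 0 0" --pt "0 0 -0.64 0 0 0" --pt "0 0 -0.64 0 0 0"

```text
clock: 47.38
tcp_pos: [0.5276, -0.3701, 0.2113]
orientation: [0.001, 3.132, -0.008]
contact_force: [0.6, -0.2, -0.6]
grip_width: 0.0851
gripper_force: 0.0
```

Run:
```python
from tilt import *
o=r.get_obs(); print(o["tcp_pos"],o["grip_width"],o["contact_force"],o["clock"])
def cy(q): return [[c+[0,0,.005] for c in cyl(q[0],q[1],.027,0,.1)]]
for n in ("side","scene","wrist"):
    p=r.grab_frame(n); L=r.outline_of(p,"core_1")
    for c in ([.526,-.367],[.493,.375]):
        g=render(p,cy(c)); print(n,c,[round((g*o["pixels"]).sum()/max(1,np.maximum(g,o["pixels"]).sum()),2) for o in L])
    if n!="scene":
        for t in ("core_1","round_tray","square_tray"): print(t,[ray(p,d["point"],.005 if t=="core_1" else 0)[:2].round(3).tolist() for d in r.landmark_of(p,t)[:4]])
```

```text
[ 0.5276 -0.3701  0.2113] 0.08510809367681094 [ 0.6208 -0.1904 -0.5792] 47.375
side [0.526, -0.367] [np.float64(0.0), np.float64(0.0), np.float64(0.86)]
side [0.493, 0.375] [np.float64(0.89), np.float64(0.0), np.float64(0.0)]
core_1 [[0.38, -0.191], [0.492, 0.366], [0.529, -0.363]]
round_tray [[0.336, -0.333], [0.516, -0.372]]
square_tray [[0.492, 0.381]]
scene [0.526, -0.367] [np.float64(0.0), np.float64(0.85), np.float64(0.0), np.float64(0.0)]
scene [0.493, 0.375] [np.float64(0.94), np.float64(0.0), np.float64(0.0), np.float64(0.0)]
wrist [0.526, -0.367] [np.float64(0.8), np.float64(0.0)]
wrist [0.493, 0.375] [np.float64(0.0), np.float64(0.0)]
core_1 [[0.381, -0.19], [0.526, -0.365]]
round_tray [[0.526, -0.365]]
square_tray []
```

Both cores match an upright model in their trays, so I'm handing in.

```bash
python3 -c "
from bench import r
print(r.hand_in())"
```

```text
the job is handed in; nothing more can be done
None
```

I handed the job in at about 48 s of the 72 s allowed, with no verdict returned: the ridged core stands in the square tray and the clear core in the round tray, the clear one logged with a key press of about 15 N against the 8 N asked. My first grasp missed and tilted the ridged core with about 77 N on the wrist, but it stood back up unmoved.

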